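# Spread the heaped brass plugs out in the toolbox tray

## Task

The three brass blanking plugs in the toolbox's pulled-out tray are piled in a heap, so the tray will not slide home under the lid. Spread them out into an even single layer: each standing on the tray floor with its hex socket up, with at least a plug's width (40 mm) of bare floor between any two of them. Do not tip any of them over on the way, and let go of them all at the end.

Things in the scene. Friction and masses are not known exactly. Their poses are not given: they have to be found in the camera images.
- tray_floor (a point): Centre of the grey tray's floor, on its upper surface 80 mm above the white shelf, z up. Open flat floor: 210 mm along x, 300 mm along y. Walls 4 mm thick and 28 mm high stand on both x sides and the -y end; the +y end is the fixed black toolbox, 250 mm wide, y = 150 to 420 mm, its flat top 75 mm above this floor. Fixed in the episode; place and yaw (up to 0.25 rad) vary.
- plug_a: Brass blanking plug, an upright round cylinder 40 mm in diameter and 30 mm high, about 0.2 kg, with a dark hex socket mark in its flat top. Origin at the centre of its underside, z up through the socket; its yaw means nothing. At the start it stands on the tray floor beside plug_b.
- plug_b: Brass plug just like plug_a; origin at the centre of its underside, z up. At the start it stands on the tray floor, 1 to 5 mm clear of plug_a, in any direction from it.
- plug_c: Brass plug just like plug_a; origin at the centre of its underside, z up. At the start it stands on top of the other two, bridging them, its underside 30 mm above the tray floor. A like plug of grey steel on the shelf outside the tray is not part of the job.
Things that resemble listed ones, but are neither listed nor needed, are in the scene too. Leave any orange or red look-alike of the plug_a alone. Leave any red look-alike of the plug_b alone.

How it is judged:
At the end, for the whole second after the job is handed in: All three brass plugs stand on the tray floor inside the tray (undersides within 6 mm of the floor), upright within 10 degrees, at rest, and every two of them are at least 78 mm apart, centre to centre (38 mm of bare floor between them) (x of plug_a in the frame of tray_floor between -0.105 and 0.105 m and y of plug_a in the frame of tray_floor between -0.15 and 0.15 m and z of plug_a in the frame of tray_floor between -0.006 and 0.006 m and angle between each of plug_a, plug_b, plug_c's own z axis and vertical below 0.175 rad and linear speed of each of plug_a, plug_b, plug_c below 0.02 m/s and x of plug_b in the frame of tray_floor between -0.105 and 0.105 m and y of plug_b in the frame of tray_floor between -0.15 and 0.15 m and z of plug_b in the frame of tray_floor between -0.006 and 0.006 m and x of plug_c in the frame of tray_floor between -0.105 and 0.105 m and y of plug_c in the frame of tray_floor between -0.15 and 0.15 m and z of plug_c in the frame of tray_floor between -0.006 and 0.006 m and horizontal distance between plug_a and plug_b above 0.078 m and horizontal distance between each of plug_a, plug_b and plug_c above 0.078 m); the robot touches nothing.
It fails at once if A brass plug is tipped by more than 40 degrees (angle between any of plug_a, plug_b, plug_c's own z axis and vertical above 0.7 rad).
It also fails if it takes over 43 s, if anything falls off the work surface, if the arm or the gripper's body presses on something with over 40 N, if the wrist force passes 120 N, or if a joint passes its speed limit or range.

## Robot

A 7-joint arm with a two-finger parallel gripper is mounted at the origin on the work surface. World frame = base frame: x ahead of the robot, y to its left, z up, the work surface at z = 0. Lengths are in m, angles in rad, forces in N, time in s.
With the tool pointing down it reaches from about 0.35 to 0.9 m from the base axis. Payload 8.1 kg.
Tool frame: the origin (TCP) lies at the very end of the fingers, on their centre line; the grasp point (between the pads) lies bot.pinch_z behind it (bot.pinch_z is the distance from the TCP to the grasp point, in m); z points along the fingers, y is the line along which they close (so a half turn about z gives the same grasp; the last joint's range is limited). The gripper opens to 92 mm and grips with 3 to 60 N. Pads are 19 mm wide; open, the fingers measure 130 mm over their backs; the gripper's body (75 mm by 190 mm) begins 47 mm behind the grasp point.
Start: joints at [1.017, 0.434, 0.025, 1.573, -0.012, 1.134, -0.075], TCP at [0.272, -0.563, 0.227] pointing down, gripper open.
Joint ranges: [-2.62, 2.62], [-0.44, 2.09], [-1.27, 1.32], [0.08, 2.57], [-1.32, 4.46], [0.12, 2], [-2.74, 2.74]. Speed limits (rad/s): [2.22, 2.22, 3.01, 3.01, 3.14, 3.14, 3.14].

## Interface

Orientations are given as [roll, pitch, yaw] about the fixed x, y, z axes, in that order (R = Rz(yaw) Ry(pitch) Rx(roll)).
In Python, from station import bot gives the robot as it stands.
- The arm moves only by the shell command python3 -m handwheel 'ROWS' [OPENING] [FORCE]. ROWS is JSON, one flat list of numbers, 4 for each row, row after row: the shift along the tool's x, y, z scaled (see below), then the turn about the tool's z scaled (see below). A call has exactly 8 rows; each row shifts and turns the commanded pose from where the row before left it, along the tool's axes as they then stand; what a row does not reach is not made up. The controller multiplies each number of a shift by 4 cm and each number of a turn by 0.5 rad. A row lasts 1/10 s, in which the tool goes at most 50 mm and 8.59 degrees, less where a joint would pass 70% of its speed; a pose out of reach is approached as far as the arm can. A call with a number of a shift or a turn outside -1 to 1 is refused whole. A call with a gripper value outside its range is refused whole. OPENING is the opening, from 0 (shut) to 1 (fully open), set as the call begins (- or left out, the last holds). The fingers move at their own pace and stop on an object; FORCE is the grip in N (left out, the last holds). Time passes only in rows, so rows that do not move let the fingers close, or fill a call up. It gives the time, the measured TCP pose, the force, the opening and the grip force at its end, in the units of the state.
- bot.get_state(): the state, without advancing time (a new reading comes with each control period).
- bot.grab_frame(name): name is "scene" or "top"; returns the picture (420x560x3 uint8, red, green, blue); there is no depth.
- bot.calibration(name): a dict with "intrinsics" (3x3 intrinsics, pixels), "R" (3x3) and "t" (3): a world point X has camera coordinates R X + t. Camera axes: x right, y down, z forward; pixel columns grow to the right and rows downward; lengths in m; the calibration is good to about 2 mm. A picture is of the moment at which its call begins. calibration takes no time and is no camera call.
- bot.hand_in(): hands the job in; it is judged then, once.
The state is a dict: "t": time; "joint_pos": joint angles; "qvel": joint speeds; "tau": joint torques, N m; "tcp_pos": TCP position; "ee_rot": TCP orientation; "ft_force": force on the tool from outside, world axes, zero at the start; "wrist_torque": the same for the moment, N m; "width": finger opening in m; "grasp_force": force on a finger pad.
Only numpy, scipy, OpenCV 4.12 (cv2) and the standard library are available. Lean on these libraries where they do the work, as an engineer would, in place of code of your own. Each camera call takes 0.05 s, during which the arm holds its last target. There are 200 camera calls.

## Working session

There is one attempt and no reset: what is moved stays moved. The work goes in short steps, Python scripts to look and compute and a shell command to move; the robot and the scene stay as the last step left them, time stands still between calls to the robot, and variables do not carry over. Pictures are saved under pics/ and viewed, at most 10 in all, crops included, and the job is handed in when it is done.

```bash
ls; mkdir -p pics; python3 - <<'E'
from station import bot
import cv2,numpy as np
s=bot.get_state();print(s,bot.pinch_z)
for n in("scene","top"):
    cv2.imwrite(f"pics/{n}0.png",bot.grab_frame(n)[:,:,::-1]);c=bot.calibration(n);print(n,c)
E
```

```text
pics
{'t': 0.0, 'joint_pos': array([ 1.01740835,  0.43522122,  0.02496847,  1.57409952, -0.01162903,
        1.13398827, -0.07510133]), 'qvel': array([-1.99010079e-03, -3.22425853e-04, -4.89691169e-05,  1.42771169e-03,
       -1.31609752e-03,  9.79393324e-05,  1.46079901e-03]), 'tau': array([-1.03911698e-03, -6.67856526e+01,  9.84514430e-01, -3.14456534e+01,
       -6.05898164e-02,  4.31717397e-02,  2.80018294e-04]), 'tcp_pos': array([ 0.27203351, -0.56212435,  0.22594507]), 'ee_rot': array([-3.14002563e+00,  1.14625036e-04,  4.50708685e-01]), 'ft_force': array([-0.42298282, -0.6976485 ,  0.70751224]), 'wrist_torque': array([ 0.02644233, -0.01457491, -0.00793955]), 'grasp_force': 0.0, 'width': 0.09138382026940974} 0.0188
scene {'intrinsics': array([[459.10252379,   0.        , 286.22492494],
       [  0.        , 459.10252379, 210.29336811],
       [  0.        ,   0.        ,   1.        ]]), 'R': array([[-0.09024114,  0.99570511,  0.02068485],
       [ 0.55390462,  0.06743984, -0.82984428],
       [-0.82767518, -0.06342866, -0.55761151]]), 't': array([ 0.06883508, -0.23485997,  1.19648661])}
top {'intrinsics': array([[449.55507156,   0.        , 283.25885374],
       [  0.        , 449.55507156, 216.55780069],
       [  0.        ,   0.        ,   1.        ]]), 'R': array([[ 0.01020262, -0.99963665,  0.02494956],
       [-0.99733826, -0.01197427, -0.0719236 ],
       [ 0.07219622, -0.02414934, -0.99709805]]), 't': array([-0.04537212,  0.55051531,  0.68706016])}
```

View pics/scene0.png

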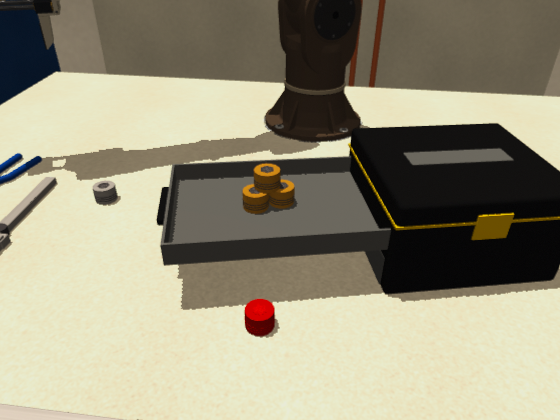

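View pics/top0.png

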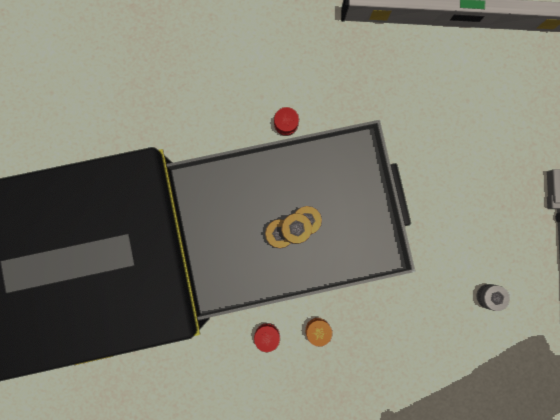

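The top view shows plug_c at about (296,229), resting on lower plugs at about (307,220) and (279,233). The tray's -y end faces right (outer corners near (378,124) and (411,270)), and the box is on the left. I'll zoom in on both views for precise pixels.

```bash
python3 - <<'E'
import cv2,numpy as np
a=cv2.imread("pics/top0.png")[195:255,255:335];b=cv2.imread("pics/scene0.png")[155:220,230:310]
a=cv2.resize(a,None,fx=5,fy=5,interpolation=2);b=cv2.resize(b,None,fx=5,fy=5,interpolation=2)
h=max(a.shape[0],b.shape[0]);a=cv2.copyMakeBorder(a,0,h-a.shape[0],0,0,0)
cv2.imwrite("pics/crop0.png",np.hstack([a,b]))
E
```

```text
(no output)
```

View pics/crop0.png

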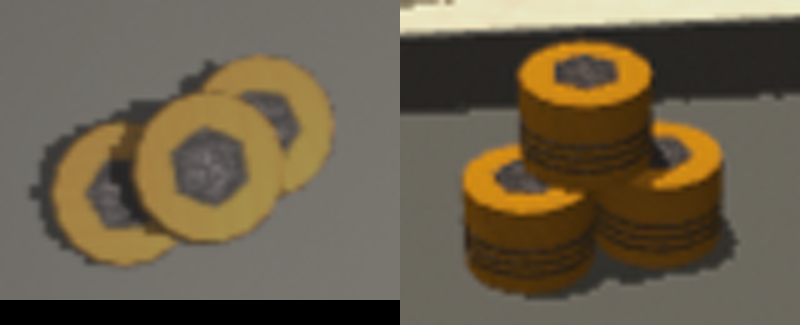

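```bash
cat >u.py <<'E'
from station import bot
import numpy as np,cv2
def P(n):
    c=bot.calibration(n);return c["intrinsics"]@np.c_[c["R"],c["t"]]
def tri(a,b):
    X=cv2.triangulatePoints(P("top"),P("scene"),np.float64(a),np.float64(b)).ravel();return X[:3]/X[3]
def back(n,p,z):
    M=P(n);A=np.c_[M[:,:2],M[:,2]*z+M[:,3]];q=np.linalg.inv(A)@[*p,1];return q[:2]/q[2]
def proj(n,X):
    q=P(n)@np.r_[X,1];return q[:2]/q[2]
E
python3 - <<'E'
from u import *
np.set_printoptions(precision=4,suppress=True)
print('c',tri((296.5,228.3),(266.6,169.2)))
print('left-top',tri((279.4,233.6),(280.6,186)))
print('right-top',tri((307.1,219.8),(255.6,190.6)))
print('rim +x',tri((378,123),(164,240)),'rim -x',tri((411,270),(174,164)))
print('red',tri((287,120),(260,310)))
print('steel',tri((497,298),(105,187)))
E
```

```text
c [ 0.5272 -0.0538  0.1386]
left-top [ 0.5212 -0.0325  0.1073]
right-top [ 0.5405 -0.0694  0.108 ]
rim +x [ 0.6773 -0.1675  0.1101] rim -x [ 0.4731 -0.2143  0.1074]
red [ 0.704  -0.0419  0.0261]
steel [ 0.4264 -0.3719  0.0245]
```

```bash
python3 - <<'E'
from u import *
np.set_printoptions(precision=4,suppress=True)
c1=back("top",(378.5,123),.108);c2=back("top",(411.5,270),.108)
yaw=np.arctan2(*(c1-c2)[::-1]);print('len',np.linalg.norm(c1-c2),'yaw',yaw)
R=np.array([[np.cos(yaw),-np.sin(yaw)],[np.sin(yaw),np.cos(yaw)]])
o=(c1+c2)/2+R@[0,.154];print('origin',o)
print('boxend check',proj("top",[*(o+R@[.109,.15]),.108]),proj("top",[*(o+R@[-.109,.15]),.108]))
C={}
for n,t,s,z in(("c",(296.5,228.3),(266.6,169.2),.14),("L",(279.4,233.6),(280.6,186),.11),("R",(307.1,219.8),(255.6,190.6),.11)):
    a,b=back("top",t,z),back("scene",s,z);print(n,a,b,'tray',R.T@(a-o));C[n]=a
d=C["L"]-C["R"];print('LR dist',np.linalg.norm(d),'dir',np.arctan2(d[1],d[0]))
from scipy.spatial.transform import Rotation as Ro
s=bot.get_state();T=Ro.from_euler('xyz',s["ee_rot"]).as_matrix();print(T)
print('to c (tool xyz)',T.T@(np.r_[C["c"],.2]-s["tcp_pos"]))
E
```

```text
len 0.20997471135979914 yaw 0.21411489785068336
origin [ 0.5429 -0.0416]
boxend check [164.1943 162.4885] [194.1009 319.0795]
c [ 0.5272 -0.0538] [ 0.5298 -0.0534] tray [-0.018  -0.0086]
L [ 0.521 -0.032] [ 0.5257 -0.0324] tray [-0.0193  0.014 ]
R [ 0.5404 -0.0699] [ 0.5437 -0.0683] tray [-0.0084 -0.0271]
LR dist 0.04255484719429067 dir 2.043916558371461
[[ 0.9001  0.4356 -0.0007]
 [ 0.4356 -0.9001  0.0013]
 [-0.0001 -0.0015 -1.    ]]
to c (tool xyz) [ 0.4511 -0.3464  0.0265]
```

Heights agree with the description: floor at 0.08, lower tops at 0.11, plug_c top at 0.14. The lower pair are 42.5 mm apart. First I'll turn the fingers square to the line through the pair.

```bash
python3 -m handwheel '[0,0,0,-0.3, 0,0,0,-0.3, 0,0,0,-0.3, 0,0,0,-0.3, 0,0,0,-0.3, 0,0,0,-0.3, 0,0,0,-0.3, 0,0,0,-0.3]' 1 15
python3 -m handwheel '[0,0,0,-0.26, 0,0,0,-0.26, 0,0,0,-0.26, 0.6,0.8,0,0, 0.6,0.8,0,0, 0.6,0.8,0,0, 0.6,0.8,0,0, 0.6,0.8,0,0]'
cat >> u.py <<'E'
from scipy.spatial.transform import Rotation as Ro
def to(x,y,z):
    s=bot.get_state();T=Ro.from_euler('xyz',s["ee_rot"]).as_matrix()
    print('t',s["t"],'tcp',s["tcp_pos"].round(4),s["ee_rot"].round(3),'w',round(s["width"],4),'units',((T.T@(np.r_[x,y,z]-s["tcp_pos"]))/.04).round(2))
E
python3 -c "
from u import *
to(.528,-.0537,.18)"
```

```text
t: 0.9
tcp_pos: [0.2721, -0.5623, 0.2263]
ee_rot: [-3.141, -0.001, 1.657]
ft_force: [-0.1, 0.1, -0.1]
width: 0.0917
grasp_force: 0.0
t: 1.7
tcp_pos: [0.3608, -0.3815, 0.2265]
ee_rot: [-3.141, -0.0, 2.041]
ft_force: [0.2, 0.0, 0.4]
width: 0.0921
grasp_force: 0.0
t 1.7 tcp [ 0.3608 -0.3815  0.2265] [-3.141 -0.     2.041] w 0.0921 units [5.42 7.44 1.16]
```

```bash
python3 -m handwheel '[0.65,0.9,0,0, 0.65,0.9,0,0, 0.65,0.9,0,0, 0.65,0.9,0,0, 0.65,0.9,0,0, 0.65,0.9,0.2,0, 0.65,0.9,0.3,0, 0.65,0.9,0.3,0]'
python3 -c "
from u import *
to(.528,-.0537,.115)
cv2.imwrite('pics/t1.png',bot.grab_frame('scene')[100:260,160:400,::-1].repeat(3,0).repeat(3,1))"
```

```text
t: 2.5
tcp_pos: [0.5237, -0.0658, 0.1943]
ee_rot: [-3.142, 0.0, 2.04]
ft_force: [0.7, -0.2, -0.1]
width: 0.0917
grasp_force: 0.0
t 2.5 tcp [ 0.5237 -0.0658  0.1943] [-3.142  0.     2.04 ] w 0.0917 units [0.22 0.23 1.98]
```

View pics/t1.png

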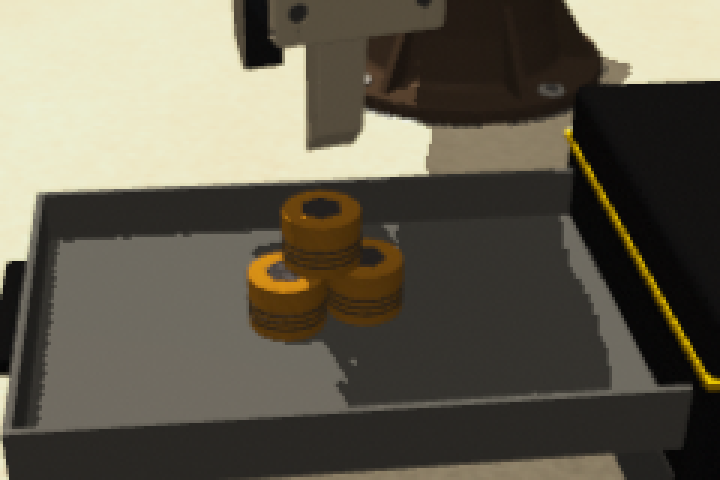

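The open fingers are above the untouched heap, with the visible finger at about (335,90) in the crop. I'll correct sideways, go down and close on plug_c.

```bash
python3 -m handwheel '[0.22,0.23,0,0, 0,0,0.5,0, 0,0,0.5,0, 0,0,0.5,0, 0,0,0.45,0, 0,0,0,0, 0,0,0,0, 0,0,0,0]'
python3 -c "
from u import *
to(.528,-.0537,.115)"
```

```text
t: 3.35
tcp_pos: [0.528, -0.0557, 0.1178]
ee_rot: [3.14, 0.001, 2.04]
ft_force: [-0.1, -0.0, 0.5]
width: 0.0914
grasp_force: 0.0
t 3.35 tcp [ 0.528  -0.0557  0.1178] [3.14e+00 1.00e-03 2.04e+00] w 0.0914 units [0.05 0.02 0.07]
```

```bash
python3 -m handwheel '[0.05,0,0.07,0, 0,0,0,0, 0,0,0,0, 0,0,0,0, 0,0,0,0, 0,0,0,0, 0,0,0,0, 0,0,0,0]' 0.3 15
```

```text
t: 4.15
tcp_pos: [0.5267, -0.0534, 0.114]
ee_rot: [3.141, 0.0, 2.041]
ft_force: [1.0, 0.5, 0.2]
width: 0.0382
grasp_force: 15.0
```

```bash
python3 -m handwheel '[0,0,-0.3,0, 0,0,-0.4,0, 0,0,-0.4,0, 0,0,-0.2,0, 0,0,0,0, 0,0,0,0, 0,0,0,0, 0,0,0,0]'
python3 -c "
from u import *
to(.608,-.1298,.0855)
cv2.imwrite('pics/t2.png',bot.grab_frame('scene')[100:260,160:400,::-1].repeat(3,0).repeat(3,1))"
```

```text
t: 4.95
tcp_pos: [0.526, -0.0535, 0.1652]
ee_rot: [-3.14, -0.001, 2.041]
ft_force: [-0.1, -0.7, -1.8]
width: 0.0386
grasp_force: 15.0
t 4.95 tcp [ 0.526  -0.0535  0.1652] [-3.140e+00 -1.000e-03  2.041e+00] w 0.0386 units [-2.63  0.97  1.99]
```

View pics/t2.png

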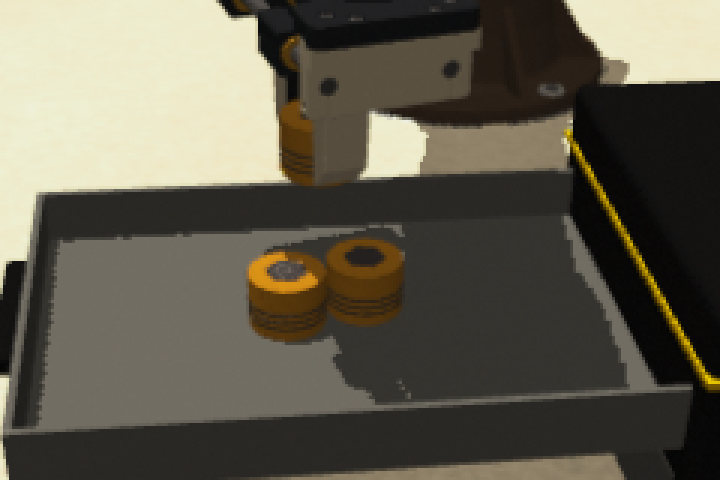

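plug_c is held level and the lower two stand undisturbed, at about (288,295) and (365,282) in the crop. Next I'll carry it to its place and lower it.

```bash
python3 -m handwheel '[-0.4,0.14,0,0, -0.6,0.22,0,0, -0.6,0.22,0,0, -0.6,0.22,0,0, -0.43,0.17,0.2,0, 0,0,0.4,0, 0,0,0.4,0, 0,0,0.4,0]'
python3 -c "
from u import *
to(.608,-.1298,.0855)"
```

```text
t: 5.8
tcp_pos: [0.6086, -0.1298, 0.1087]
ee_rot: [-3.141, -0.001, 2.041]
ft_force: [0.6, 0.1, -3.3]
width: 0.0385
grasp_force: 15.0
t 5.8 tcp [ 0.6086 -0.1298  0.1087] [-3.141e+00 -1.000e-03  2.041e+00] w 0.0385 units [ 0.01 -0.01  0.58]
```

```bash
python3 -m handwheel '[0,0,0.15,0, 0,0,0.15,0, 0,0,0.1,0, 0,0,0.05,0, 0,0,0.03,0, 0,0,0,0, 0,0,0,0, 0,0,0,0]'
python3 -c "
from u import *
to(.608,-.1298,.084)"
```

```text
t: 6.6
tcp_pos: [0.6089, -0.1298, 0.091]
ee_rot: [3.141, 0.0, 2.041]
ft_force: [-0.7, -0.0, -2.6]
width: 0.0385
grasp_force: 15.0
t 6.6 tcp [ 0.6089 -0.1298  0.091 ] [3.141 0.    2.041] w 0.0385 units [ 0.01 -0.02  0.18]
```

```bash
python3 -m handwheel '[0,0,0.06,0, 0,0,0.05,0, 0,0,0.03,0, 0,0,0,0, 0,0,0,0, 0,0,0,0, 0,0,0,0, 0,0,0,0]'
```

```text
t: 7.4
tcp_pos: [0.6088, -0.1297, 0.0852]
ee_rot: [3.141, 0.0, 2.041]
ft_force: [-1.0, 0.9, -2.2]
width: 0.0382
grasp_force: 15.0
```

```bash
python3 -m handwheel '[0,0,0.03,0, 0,0,0.02,0, 0,0,0,0, 0,0,0,0, 0,0,0,0, 0,0,0,0, 0,0,0,0, 0,0,0,0]'
```

```text
t: 8.2
tcp_pos: [0.6089, -0.1297, 0.084]
ee_rot: [3.141, 0.001, 2.041]
ft_force: [-2.8, 1.0, 6.0]
width: 0.0384
grasp_force: 15.0
```

Contact with the floor (fz went from -2 to +6). I'll release to a part opening that clears the tray wall, then go up.

```bash
python3 -m handwheel '[0,0,0,0, 0,0,0,0, 0,0,0,0, 0,0,0,0, 0,0,0,0, 0,0,-0.2,0, 0,0,-0.4,0, 0,0,-0.6,0]' 0.65
python3 -m handwheel '[0,0,-0.6,0, 0,0,-0.6,0, 0,0,0,0, 0.4,-0.2,0,0, 0.5,-0.3,0,0, 0.5,-0.3,0,0, 0,0,0,0, 0,0,0,0]' 0.8
python3 -c "
from u import *
for n in('top','scene'):cv2.imwrite('pics/%s3.png'%n,bot.grab_frame(n)[:,:,::-1])
a=cv2.imread('pics/top3.png')[180:280,250:390];b=cv2.imread('pics/scene3.png')[150:250,160:320]
cv2.imwrite('pics/m3.png',np.vstack([a.repeat(4,0).repeat(4,1)[:300],]) if 0 else np.hstack([cv2.resize(a,(392,280)),cv2.resize(b,(400,280))]))
to(.5425,-.0695,.15)"
```

```text
t: 9.0
tcp_pos: [0.608, -0.1296, 0.1311]
ee_rot: [-3.14, -0.001, 2.041]
ft_force: [-0.0, -0.2, 0.0]
width: 0.0597
grasp_force: 0.0
t: 9.8
tcp_pos: [0.5549, -0.0944, 0.1793]
ee_rot: [3.142, 0.001, 2.041]
ft_force: [-0.3, -0.4, 0.6]
width: 0.0732
grasp_force: 0.0
t 9.9 tcp [ 0.5555 -0.0949  0.1792] [3.141 0.    2.04 ] w 0.0736 units [ 0.71 -0.    0.73]
```

View pics/m3.png

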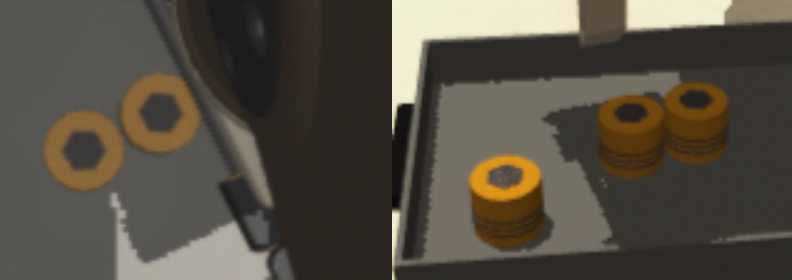

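plug_c stands well at the near -y corner, and the lower pair hasn't moved (top view about (307,220) and (280,233)). Now the right-hand one of the pair.

```bash
python3 -m handwheel '[0.4,0,0,0, 0.31,0,0,0, 0,0,0.3,0, 0,0,0.4,0, 0,0,0.3,0, 0,0,0,0, 0,0,0,0, 0,0,0,0]'
python3 -c "
from u import *
to(.542,-.0695,.085)"
```

```text
t: 10.7
tcp_pos: [0.5424, -0.0689, 0.1395]
ee_rot: [3.141, 0.0, 2.041]
ft_force: [0.1, 0.4, -0.3]
width: 0.0734
grasp_force: 0.0
t 10.7 tcp [ 0.5424 -0.0689  0.1395] [3.141 0.    2.041] w 0.0734 units [-0.01 -0.02  1.36]
```

```bash
python3 -m handwheel '[0,0,0.3,0, 0,0,0.4,0, 0,0,0.35,0, 0,0,0.2,0, 0,0,0.1,0, 0,0,0,0, 0,0,0,0, 0,0,0,0]'
python3 -m handwheel '[0,0,0,0, 0,0,0,0, 0,0,0,0, 0,0,0,0, 0,0,0,0, 0,0,0,0, 0,0,0,0, 0,0,0,0]' 0.3 15
```

```text
t: 11.5
tcp_pos: [0.5424, -0.0689, 0.0857]
ee_rot: [3.141, 0.001, 2.041]
ft_force: [0.8, 0.8, -0.7]
width: 0.0733
grasp_force: 0.0
t: 12.3
tcp_pos: [0.5418, -0.0691, 0.0851]
ee_rot: [-3.141, 0.0, 2.041]
ft_force: [-1.9, -0.9, 2.6]
width: 0.0386
grasp_force: 15.0
```

```bash
python3 -m handwheel '[0,0,-0.2,0, 0,0,-0.4,0, 0,0,-0.4,0, 0,0,0,0, 0,0,0,0, 0,0,0,0, 0,0,0,0, 0,0,0,0]'
python3 -c "
from u import *
to(.518,-.139,.085)"
```

```text
t: 13.1
tcp_pos: [0.5417, -0.0689, 0.1245]
ee_rot: [-3.141, -0.001, 2.041]
ft_force: [-0.1, -1.3, -1.6]
width: 0.0384
grasp_force: 15.0
t 13.1 tcp [ 0.5417 -0.0689  0.1245] [-3.141e+00 -1.000e-03  2.041e+00] w 0.0384 units [-1.29 -1.32  0.99]
```

```bash
python3 -m handwheel '[-0.3,-0.3,0,0, -0.5,-0.5,0,0, -0.49,-0.52,0,0, 0,0,0.2,0, 0,0,0.3,0, 0,0,0.25,0, 0,0,0.1,0, 0,0,0,0]'
python3 -m handwheel '[0,0,0.04,0, 0,0,0.04,0, 0,0,0.03,0, 0,0,0,0, 0,0,0,0, 0,0,0,0, 0,0,0,0, 0,0,0,0]'
```

```text
t: 13.9
tcp_pos: [0.518, -0.1378, 0.0901]
ee_rot: [-3.141, -0.001, 2.042]
ft_force: [-0.2, 0.1, -1.7]
width: 0.0386
grasp_force: 15.0
t: 14.7
tcp_pos: [0.5183, -0.1389, 0.0868]
ee_rot: [3.142, 0.0, 2.041]
ft_force: [-0.5, 0.2, -1.7]
width: 0.0384
grasp_force: 15.0
```

```bash
python3 -m handwheel '[0,0,0.03,0, 0,0,0.02,0, 0,0,0,0, 0,0,0,0, 0,0,0,0, 0,0,0,0, 0,0,0,0, 0,0,0,0]'
```

```text
t: 15.5
tcp_pos: [0.5183, -0.1389, 0.0851]
ee_rot: [3.142, 0.0, 2.041]
ft_force: [-2.2, 0.3, 6.0]
width: 0.0391
grasp_force: 15.0
```

```bash
python3 -m handwheel '[0,0,0,0, 0,0,0,0, 0,0,0,0, 0,0,0,0, 0,0,0,0, 0,0,-0.2,0, 0,0,-0.4,0, 0,0,-0.6,0]' 0.62
python3 -m handwheel '[0,0,-0.8,0, 0,0,-0.8,0, -0.6,-0.4,0,0, -0.8,-0.5,0,0, -0.8,-0.5,0,0, -0.8,-0.5,0,0, -0.8,-0.5,0,0, -0.8,-0.5,0,0]'
python3 -m handwheel '[-0.8,-0.5,0,0, -0.8,-0.5,0,0, -0.8,-0.5,0,0, -0.6,-0.4,0,0, 0,0,0,0, 0,0,0,0, 0,0,0,0, 0,0,0,0]'
python3 -c "
from u import *
for n in('top','scene'):cv2.imwrite('pics/%s4.png'%n,bot.grab_frame(n)[:,:,::-1])
a=cv2.imread('pics/top4.png')[110:330,150:430];b=cv2.imread('pics/scene4.png')[130:270,150:400]
cv2.imwrite('pics/m4.png',np.hstack([cv2.resize(a,(420,330)),cv2.resize(b,(375,330))]))"
```

```text
t: 16.3
tcp_pos: [0.5175, -0.1387, 0.1328]
ee_rot: [-3.14, -0.001, 2.041]
ft_force: [0.0, 0.3, -0.4]
width: 0.0569
grasp_force: 0.0
t: 17.1
tcp_pos: [0.4979, -0.3569, 0.1975]
ee_rot: [3.141, 0.0, 2.041]
ft_force: [-0.4, 0.4, -0.2]
width: 0.057
grasp_force: 0.0
t: 17.9
tcp_pos: [0.4855, -0.4953, 0.1972]
ee_rot: [3.141, -0.0, 2.043]
ft_force: [0.8, 0.3, -0.1]
width: 0.0568
grasp_force: 0.0
```

View pics/m4.png

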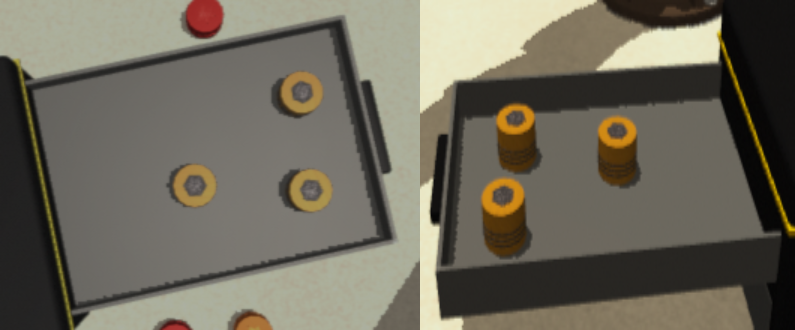

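All three stand upright in the tray. In the top crop they are at (302,92), (195,185) and (312,189). One last check of the spacing before I hand in.

```bash
python3 - <<'E'
from u import *
from scipy.spatial.distance import pdist
q=np.array([back("top",(150+a/1.5,110+b/1.5),.11) for a,b in((302,92),(195,185),(312,189))]);d=pdist(q)
print(q.round(4),d.round(4))
if d.min()>.082: print(bot.hand_in())
E
```

```text
[[ 0.6086 -0.131 ]
 [ 0.5214 -0.0329]
 [ 0.5189 -0.1402]] [0.1313 0.0902 0.1073]
the job is handed in; nothing more can be done
None
```

The three brass plugs stand upright on the tray floor, measured at least 90 mm apart centre to centre (78 mm required), all let go and the arm clear; I handed the job in at about 18 s, but no verdict came back.

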